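# Push the match tin into the self-closing match safe

### The job

Put the flat brass match tin away in the wooden match safe whose ledge it lies on: with one finger push the upright steel leaf over sideways so that the sprung flap swings well open, and while you hold it open, push the tin along the ledge with the other finger until it drops through the opening into the safe; then let go so that the flap closes itself. Only push the tin, never lift it, never slide it onto the shut flap, and leave the padlock, punch and bolt beside the safe where they are.

Things in the scene. Friction and masses are not known exactly. Their poses are not given: they have to be found in the camera images.
- safe: Wooden box fixed to the bench, 265 x 168 mm in plan. Origin at bench height under the middle of the ledge's far end. Own axes: +x the way the tin is pushed (away from the robot, give or take the yaw), +y left, z up; mm below are in these axes. Rims 12 mm higher than the ledge run at its left (y = 37 to 45) and beyond the opening (x = 102 to 110). Right wall: outside y = -75, top z = 178.
- ledge_end (a point): Middle of the ledge's far end (safe's x = 0, y = 0, z = 200 mm), where the opening begins. The ledge is flat, x = -155 to 0, y = -46 to 37, open at its front end; a fence 6 mm high (x = -72 to -2, y = -43 to -37) guides the tin on the right. The opening is x = 0 to 102, y = -66 to 37; the box's floor lies 194 mm below the ledge.
- flap (a joint): Angle of the steel flap, rad: 0 shut, 1.25 open to the stop. Pushing its upright leaf towards +y swings the lid down into the box; at 1.1 the leaf leans 0.7 rad inward. A spring always shuts it: about 2 to 8 N at a finger on the leaf's outside 10 mm above the ledge. The tin's weight alone does not open it. From about 1.0 the tin drops through.
- flap_hinge (a point): Middle of the flap's hinge axis, which runs along the safe's x at y = -70, z = 186 mm. The flap is one bent piece: a 3 mm lid over the opening (x = 3 to 100, top at z = 199, out to y = 35) and, fixed to it, an upright leaf all along the right side (x = -145 to 100).
- leaf_top (a point): Middle of the round upper rim (6 mm thick) of the upright steel leaf; moves with the flap. Shut: x = -22.5, y = -87, z = 226.5 mm. The leaf, 3 mm thick, runs from here straight down to the hinge 44 mm away and leans 0.4 rad outward (to -y) when shut. A finger may slide along its outside in x while holding it open.
- tin_center (a point): Centre of the flat brass match tin, 42 mm (own x) x 64 mm (own y) x 18 mm high, about 50 g, loose on the ledge with its own x roughly along the safe's x. It starts 45 to 78 mm before the ledge's end; it falls in when its centre has passed the end. Push near its middle, or it turns and binds.
- padlock: Old padlock lying on the bench to the left of the safe, 80 x 52 x 16 mm, origin under it; to be left alone.
- punch: Steel punch lying on the bench to the right of the safe, 16 x 121 x 16 mm, origin under it; to be left alone.
- bolt_0: Square-headed bolt lying on the bench to the left of the safe, 18 x 96 x 18 mm, origin under it; to be left alone.
Things that resemble listed ones, but are neither listed nor needed, are in the scene too. Of the things like the part that bears tin_center, leave any that is green or purple; of the rest the smaller one is meant.

How it is judged:
On the way, in this order (a step that is already met when the one before it is completed fails the run):
1. the flap is pushed open (past 0.7 rad) while the tin still lies on the ledge (value of joint flap above 0.7 rad and x of tin_center in the frame of safe below -0.012 m and z of tin_center in the frame of safe above 0.2 m), for 0.15 s.
2. the tin has dropped into the safe (x of tin_center in the frame of safe above 0 m and z of tin_center in the frame of safe below 0.12 m), for 0.1 s.
At the end, for the whole second after the job is handed in: The tin lies at rest inside the safe behind the ledge's end (centre less than 60 mm above the bench) and the flap has closed itself (within 0.06 rad of shut) (x of tin_center in the frame of safe between -0.005 and 0.102 m and y of tin_center in the frame of safe between -0.067 and 0.085 m and z of tin_center in the frame of safe below 0.06 m and linear speed of match_tin below 0.02 m/s and value of joint flap below 0.06 rad); the robot touches nothing.
It fails at once if the tin is lifted (centre more than 15 mm above where it lies on the ledge) (z of tin_center in the frame of safe above 0.224 m).
It fails at once if the tin is slid onto the shut flap (its centre past the ledge's end, still at ledge height, with the flap open less than 0.4 rad) (x of tin_center in the frame of safe above 0.004 m and z of tin_center in the frame of safe above 0.195 m and value of joint flap below 0.4 rad).
It fails at once if the padlock is moved more than 20 mm (distance of padlock from where it was at the start of the episode above 0.02 m).
It fails at once if the punch is moved more than 20 mm (distance of punch from where it was at the start of the episode above 0.02 m).
It fails at once if the bolt is moved more than 20 mm (distance of bolt_0 from where it was at the start of the episode above 0.02 m).
It also fails if it takes over 38 s, if anything falls off the work surface, if the arm or the gripper's body presses on something with over 40 N, if the wrist force passes 120 N, or if a joint passes its speed limit or range.

### The arm

A 6-joint arm with a two-finger parallel gripper is mounted at the origin on a cart in front of the work surface, level with it; the furniture and walls round the work are solid. World frame = base frame: x ahead of the robot, y to its left, z up, the work surface at z = 0. Lengths are in m, angles in rad, forces in N, time in s.
With the tool pointing down it reaches from about 0.3 to 0.75 m from the base axis. Payload 8.5 kg.
Tool frame: the origin (TCP) lies midway between the tips of the shut fingers; the grasp point (between the pads) lies 19 mm behind it (ctrl.grip_depth is the distance from the TCP to the grasp point, in m); z points along the fingers, y is the line along which they close (so a half turn about z gives the same grasp; the last joint's range is limited). The gripper opens to 85 mm and grips with 20 to 120 N. Pads are 22 mm wide; open, the fingers measure 114 mm over their backs; the gripper's body (76 mm by 85 mm) begins 54 mm behind the grasp point. The pads swing forward as they close: fully open they stand 13 mm farther back than shut.
Start: joints at [-1.42, 0.381, 1.297, -0, 1.464, -0.215], TCP at [0.197, -0.514, 0.231] pointing down, gripper open.
Joint ranges: [-3.11, 3.11], [-0.89, 2.33], [0.22, 2.48], [-1.42, 4.56], [0.17, 2.85], [-2.88, 2.88]. Speed limits (rad/s): [2.39, 2.39, 3.14, 3.14, 3.14, 3.14].

### API

Orientations are given as a unit quaternion [x, y, z, w].
In Python, from workcell import monitor, optics, finish_job, ctrl gives the robot as it stands. The module is installed in compiled form; this text tells all that it offers.
- The arm moves only by the tool send_rows, never from a script. Its argument "moves" is a list that holds one entry, the list of rows, each a list of 7 numbers: the finger opening in cm, from 0 to 8.54, then the shift along the tool's x, y, z in cm, then the turn, a rotation vector about the tool's x, y, z in rad. A call has 1 to 10 rows; each row is the pose to reach, as a shift and turn from the pose commanded when the call began, along the tool's axes at that moment; what a row does not reach only later rows make up. A row lasts 1/10 s, in which the tool goes at most 50 mm and 8.59 degrees, less where a joint would pass 70% of its speed; a pose out of reach is approached as far as the arm can. A call with a gripper value outside its range is refused whole. The fingers move at their own pace and stop on an object; "force" is the grip in N (left out, the last holds). Time passes only in rows, so rows that repeat a pose let the fingers close. It gives the time, the measured TCP pose, the force, the opening and the grip force at its end, in the units of the state.
- monitor.sense(): the state, without advancing time (a new reading comes with each control period).
- optics.camera(name): name is "side" or "top" or "wrist"; returns a dict with "pixels" (480x640x3 uint8, blue, green, red), "fovy" (degrees; the focal length in pixels is half the picture's height over the tangent of half this angle, whatever the lens; pixels are square), "cx", "cy" (the principal point, pixels), "dist" ([k1, k2, p1, p2, k3] as OpenCV has them; the pictures are not rectified), "R" (3x3) and "t" (3): a world point X has camera coordinates R X + t; the wrist camera has in their place "hand_eye" (4x4, takes a point from camera to tool coordinates, whose origin is the TCP and whose axes are the flange's). Camera axes: x right, y down, z forward; pixel columns grow to the right and rows downward; lengths in m; the calibration is good to about 2 mm. A picture is of the moment at which its call begins: read the wrist's pose just before it. There is no depth.
- finish_job(): hands the job in; it is judged then, once.
The state is a dict: "time_s": time; "joint_pos": joint angles; "qvel": joint speeds; "effort": joint torques, N m; "ee_pos": TCP position; "eef_rot": TCP orientation; "contact_force": force on the tool from outside, world axes, zero at the start; "wrist_torque": the same for the moment, N m; "gripper_width": opening from 0.0 (shut) to 1.0 (fully open); "finger_force": force on a finger pad.
Only numpy, scipy, OpenCV 4.12 (cv2) and the standard library are available. Lean on these libraries where they do the work, as an engineer would, in place of code of your own. Each camera call takes 0.05 s, during which the arm holds its last target. There are 200 camera calls.

## Working session

There is one attempt and no reset: what is moved stays moved. The work goes in short steps, Python scripts to look and compute and a tool call to move; the robot and the scene stay as the last step left them, time stands still between calls to the robot, and variables do not carry over. Pictures are saved under pics/ and viewed, at most 10 in all, crops included, and the job is handed in when it is done.

Besides the shell and the picture viewer there is one more tool, called after "Request:" as name([rows], argument=value, ...), one row to a line, values as JSON. send_rows: Moves the arm, as the interface text tells. Its arguments: {"type":"object","properties":{"moves":{"type":"array"},"force":{"type":"number"}},"required":["moves"]}

```bash
mkdir -p pics; python3 - <<'E'
from workcell import monitor, optics, ctrl
import cv2, numpy as np, pickle
s=monitor.sense(); print({k:np.round(v,3) for k,v in s.items()}, ctrl.grip_depth)
ims={}
for n in ("side","top"):
    c=optics.camera(n); ims[n]=c; cv2.imwrite(f"pics/{n}.png",c["pixels"])
    print(n,c["fovy"],c["cx"],c["cy"],c["dist"],np.round(c["R"],3).tolist(),np.round(c["t"],3))
pickle.dump(ims,open("ims.pkl","wb"))
E
```

```text
{'time_s': np.float64(0.0), 'joint_pos': array([-1.42 ,  0.381,  1.298, -0.   ,  1.464, -0.215]), 'qvel': array([-0.002, -0.001, -0.001,  0.001, -0.   ,  0.   ]), 'effort': array([ 1.0000e-03, -4.4846e+01, -2.3128e+01, -0.0000e+00,  5.0000e-03,
       -0.0000e+00]), 'ee_pos': array([ 0.197, -0.513,  0.231]), 'eef_rot': array([ 0.983,  0.182,  0.   , -0.001]), 'contact_force': array([0.09 , 0.118, 0.534]), 'wrist_torque': array([ 0.034, -0.01 ,  0.028]), 'finger_force': np.float64(0.0), 'gripper_width': np.float64(0.999)} 0.0187
side 53.36840327196515 320.6233832594546 233.34231149428757 [0.00295223 0.         0.         0.         0.        ] [[-0.954, -0.299, 0.005], [-0.252, 0.795, -0.551], [0.16, -0.527, -0.834]] [0.463 0.251 0.899]
top 52.479749510708636 315.39169569341317 239.70647221329884 [-0.08270181  0.          0.          0.          0.        ] [[-0.003, -1.0, 0.005], [-0.995, 0.003, -0.097], [0.097, -0.005, -0.995]] [-0.063  0.514  1.22 ]
```

View pics/top.png

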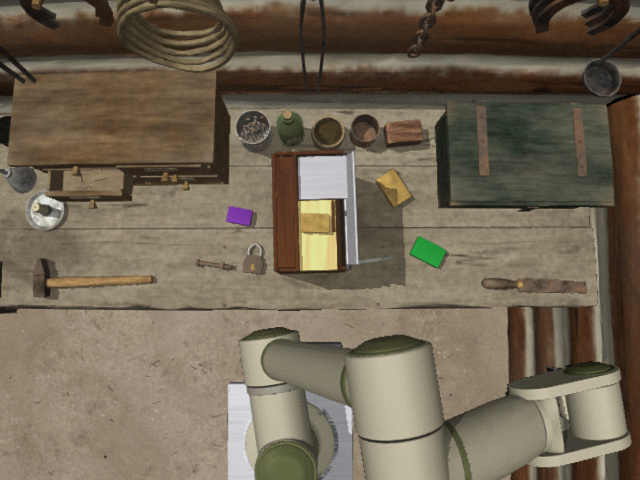

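View pics/side.png

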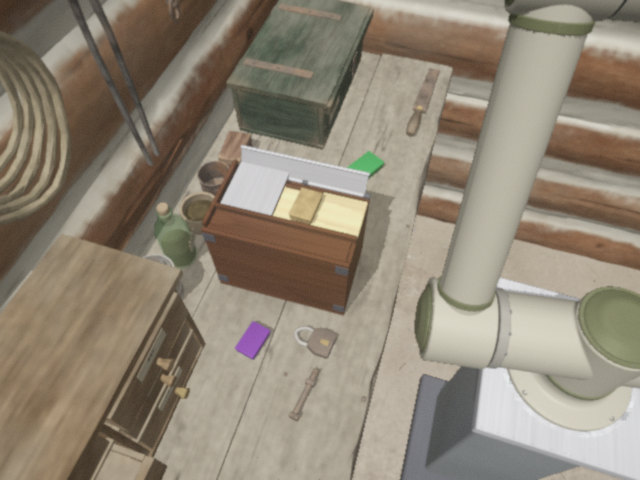

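Top view: the safe spans (272-356, 150-272), the leaf is on its right at x≈350 and the shut lid at (322,177). Tin-like things: brass on the ledge (317,221), brass on the bench (394,188), purple (239,216), green (428,252). The brass one on the ledge fits, and I'll check its size against the other. The side view agrees.

```bash
cat > h.py <<'E'
import cv2, numpy as np
def K(c):
    f=240/np.tan(np.radians(c["fovy"])/2); return np.array([[f,0,c["cx"]],[0,f,c["cy"]],[0,0,1]])
def onplane(c,uv,z):
    p=cv2.undistortPoints(np.array(uv,float).reshape(-1,1,2),K(c),np.array(c["dist"])).reshape(-1,2)
    R=np.array(c["R"]);t=np.array(c["t"]); C=-R.T@t
    d=np.c_[p,np.ones(len(p))]@R
    return C+d*((z-C[2])/d[:,2])[:,None]
def proj(c,X):
    return cv2.projectPoints(np.array(X,float).reshape(-1,3),cv2.Rodrigues(np.array(c["R"]))[0],np.array(c["t"]),K(c),np.array(c["dist"]))[0].reshape(-1,2)
E
python3 - <<'E'
import pickle,cv2,numpy as np
from h import *
ims=pickle.load(open("ims.pkl","rb"));c=ims["top"]
im=c["pixels"]
cv2.imwrite("pics/crop1.png",cv2.resize(im[140:285,260:440],None,fx=4,fy=4,interpolation=cv2.INTER_CUBIC))
hsv=cv2.cvtColor(im,cv2.COLOR_BGR2HSV)
for uv in [(317,216),(317,229),(320,250),(320,207),(394,188),(322,177),(285,215),(350,200),(346,240)]: print(uv,hsv[uv[1],uv[0]])
c2=ims["side"];im2=c2["pixels"]
print(onplane(c,[(317,221)],.218),onplane(c,[(394,188)],.018),onplane(c2,[(305,205)],.218))
E
```

```text
(317, 216) [ 20 137 175]
(317, 229) [ 20 141 179]
(320, 250) [ 28  86 226]
(320, 207) [ 30  86 226]
(394, 188) [ 20 139 149]
(322, 177) [130   4 203]
(285, 215) [ 11 154  88]
(350, 200) [135  11 141]
(346, 240) [128   5 201]
[[ 0.5352782  -0.06725786  0.218     ]] [[ 0.64914438 -0.27029711  0.018     ]] [[ 0.53337585 -0.05791028  0.218     ]]
```

View pics/crop1.png

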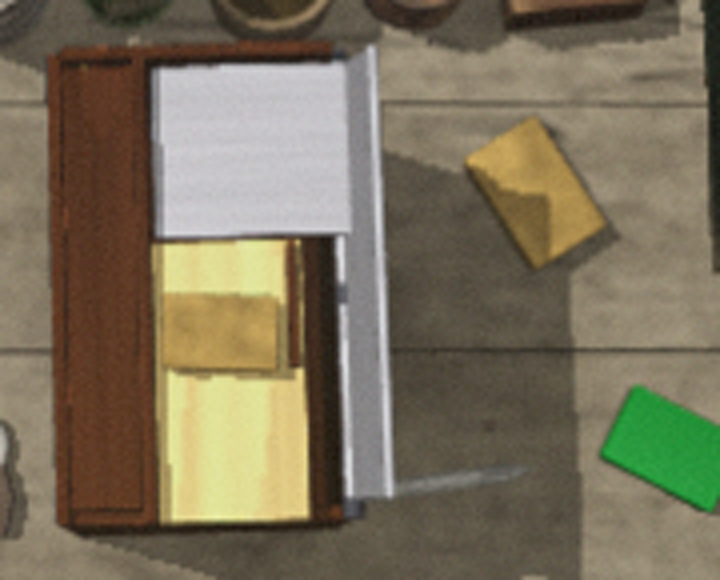

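Crop (4x, offset 260,140): the ledge tin spans crop (163-280, 292-372), about 41 x 60 mm at ledge height. The bench brass tin's long side is about 80 mm, so it is the larger one. The ledge tin is the one meant. Next I fit the safe's pose.

```bash
cat >> h.py <<'E'
import pickle
def S2W(p,o,yaw):
    cs,sn=np.cos(yaw),np.sin(yaw); p=np.atleast_2d(p)
    return np.c_[o[0]+cs*p[:,0]-sn*p[:,1],o[1]+sn*p[:,0]+cs*p[:,1],p[:,2]]
def W2S(X,o,yaw):
    cs,sn=np.cos(yaw),np.sin(yaw); X=np.atleast_2d(X)-np.array([o[0],o[1],0])
    return np.c_[cs*X[:,0]+sn*X[:,1],-sn*X[:,0]+cs*X[:,1],X[:,2]]
E
python3 - <<'E'
from h import *
from scipy.optimize import least_squares
ims=pickle.load(open("ims.pkl","rb"))
# top view pixel -> safe point (crop coords /4 + offset)
cr=lambda x,y:((x+.5)/4-.5+260,(y+.5)/4-.5+140)
pts=[(cr(309,522),(-155,-46,200)),(cr(157,237),(3,35,199)),(cr(156,66),(100,35,199)),(cr(394,496),(-145,-90,227)),(cr(376,45),(100,-90,227))]
P=np.array([b for a,b in pts])/1000; uv=np.array([a for a,b in pts])
c=ims["top"]
r=least_squares(lambda q:(proj(c,S2W(P,q[:2],q[2]))-uv).ravel(),[.58,-.07,0])
print("safe",r.x,"res\n",r.fun.reshape(-1,2).round(1))
o,y=r.x[:2],r.x[2]
for n in ims:
    im=ims[n]["pixels"]; hsv=cv2.cvtColor(im,cv2.COLOR_BGR2HSV)
    m=cv2.inRange(hsv,(15,110,120),(24,190,215)) 
    cnts=[k for k in cv2.findContours(m,0,2)[0] if cv2.contourArea(k)>150]
    for k in cnts:
        (b,wh,a)=cv2.minAreaRect(k)
        X=onplane(ims[n],[b],.218); s=W2S(X,o,y)[0]
        if abs(s[0])<.2 and abs(s[1])<.1: print(n,np.round(b,1),wh,a,s.round(4), W2S(onplane(ims[n],cv2.boxPoints((b,wh,a)),.218),o,y).round(3)[:,:2].tolist())
v=im2=ims["side"]["pixels"].copy()
Q=np.array([(-155,-46,200),(-155,37,200),(0,37,200),(3,-66,199),(3,35,199),(100,35,199),(-145,-87,229),(100,-87,229)])/1000
for p in proj(ims["side"],S2W(Q,o,y)): cv2.circle(v,tuple(int(round(t)) for t in p),1,(0,0,255),-1)
cv2.imwrite("pics/side_chk.png",cv2.resize(v[130:320,190:390],None,fx=3,fy=3))
E
```

```text
safe [ 0.58527358 -0.06182068  0.01981721] res
 [[ 0.2 -0.8]
 [-0.3 -0. ]
 [-0.8  0.1]
 [ 0.   0. ]
 [ 0.9  0.8]]
top [316. 226.] (51.03717803955078, 35.529144287109375) 88.26429748535156 [-0.0609 -0.0021  0.218 ] [[-0.005, 0.037], [-0.005, -0.04], [-0.116, -0.041], [-0.117, 0.036]]
```

View pics/side_chk.png

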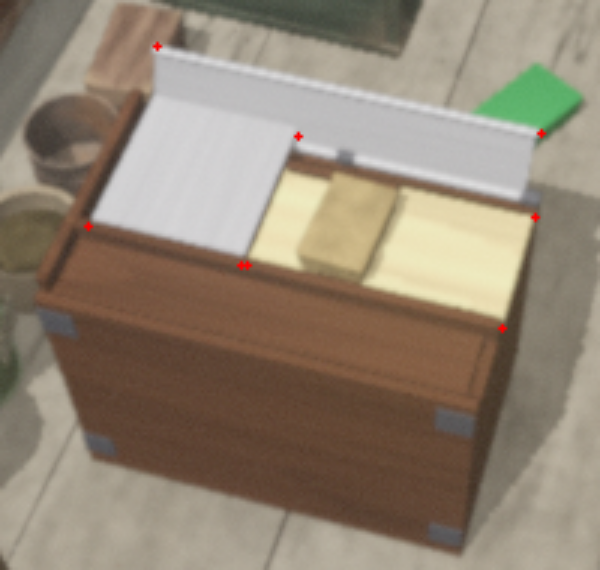

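The reprojected points fall on the corners in the side view: leaf rim ends at (157,46) and (541,132), ledge corners at (535,217) and (502,327). The safe is at (0.585, -0.062) with yaw 0.020, and the tin is at about safe (-0.054, 0). I move above the descent point at safe (-0.100, -0.074).

Request:
send_rows([
  [[4.6,0,0,-5,0,0,0],[4.6,2,-1,-10,0,0,0.05],[4.6,6,-3.6,-10,0,0,0.1],[4.6,10.5,-6.4,-10,0,0,0.15],[4.6,14.7,-9,-10,0,0,0.2],[4.6,19,-11.6,-10,0,0,0.25],[4.6,23.2,-14.1,-10,0,0,0.3],[4.6,27.5,-16.7,-10,0,0,0.346],[4.6,31.7,-19.3,-10,0,0,0.346],[4.6,36,-21.9,-10,0,0,0.346]],
], force=60)

```text
time_s: 1.1
ee_pos: [0.4545, -0.1795, 0.3312]
eef_rot: [1.0, 0.01, -0.0, -0.0]
contact_force: [0.5, -1.2, -0.7]
gripper_width: 0.538
finger_force: 0.0
```

Request:
send_rows([
  [[4.6,1.6,-2.1,0,0,0,0],[4.6,3.3,-4.2,0,0,0,0],[4.6,3.3,-4.2,-0.0,0,0,0],[4.6,3.3,-4.2,3,0,0,0],[4.6,3.3,-4.2,6,0,0,0],[4.6,3.3,-4.2,9,0,0,0],[4.6,3.3,-4.2,9.6,0,0,0],[4.6,3.3,-4.2,9.6,0,0,0]],
])

```text
time_s: 1.9
ee_pos: [0.4855, -0.1392, 0.2352]
eef_rot: [1.0, 0.01, -0.001, -0.0]
contact_force: [0.3, -0.1, -0.3]
gripper_width: 0.539
finger_force: 0.0
```

```bash
python3 - <<'E'
from workcell import monitor, optics
from h import *
s=monitor.sense(); print(s["ee_pos"],W2S(s["ee_pos"],(.58527,-.06182),.0198),s["contact_force"],s["gripper_width"])
a=optics.camera("side")["pixels"];b=optics.camera("top")["pixels"]
cv2.imwrite("pics/v1.png",np.hstack([cv2.resize(a[110:310,190:390],None,fx=2,fy=2),cv2.resize(b[130:330,230:430],None,fx=2,fy=2)]))
E
```

```text
[ 0.48551282 -0.13923093  0.23520113] [[-0.10127026 -0.07542069  0.23520113]] [ 0.2872333  -0.10926099 -0.33096666] 0.5386071453267371
```

View pics/v1.png

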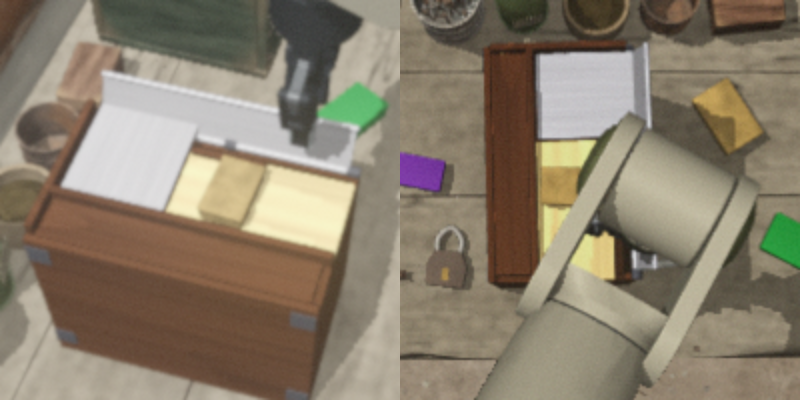

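Side panel: the left fingertip is at (303,145), over the ledge inside the leaf. The right finger is hidden behind the leaf, and the tin is untouched. Next I descend and feel for the ledge.

Request:
send_rows([
  [[4.6,0,0,1.5,0,0,0],[4.6,0,0,3,0,0,0],[4.6,0,0,3,0,0,0],[4.6,0,0,3.1,0,0,0],[4.6,0,0,3.2,0,0,0],[4.6,0,0,3.2,0,0,0]],
])

```text
time_s: 2.6
ee_pos: [0.4861, -0.139, 0.2041]
eef_rot: [1.0, 0.01, 0.001, 0.0]
contact_force: [0.5, 0.7, 0.5]
gripper_width: 0.536
finger_force: 0.0
```

```bash
python3 - <<'E'
from workcell import monitor, optics
from h import *
s=monitor.sense(); print(s["ee_pos"],W2S(s["ee_pos"],(.58527,-.06182),.0198),s["contact_force"],s["gripper_width"])
a=optics.camera("side")["pixels"];b=optics.camera("wrist")["pixels"]
cv2.imwrite("pics/v2.png",np.hstack([cv2.resize(a[130:270,250:390],None,fx=2.8571,fy=2.8571),cv2.resize(b,(533,400))[:,66:466]]))
E
```

```text
[ 0.48611417 -0.13895308  0.2040786 ] [[-0.10066352 -0.0751548   0.2040786 ]] [0.50737187 0.65285303 0.49307645] 0.5358377968670647
```

View pics/v2.png

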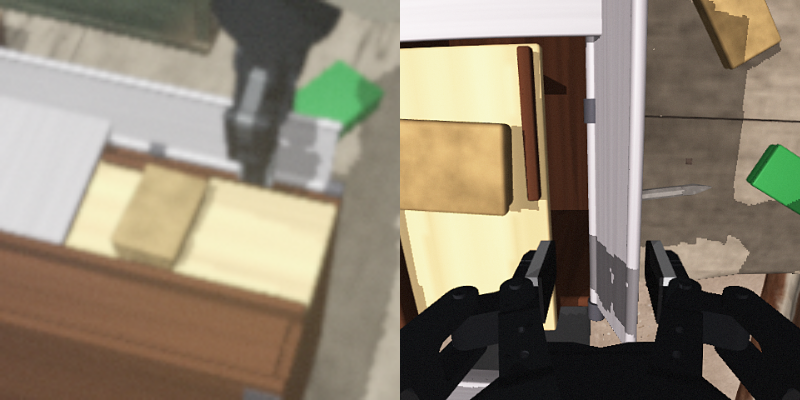

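Wrist panel: the fingers straddle the leaf, left pad at (540,270) over the ledge behind the tin and right pad at (660,270) outside the leaf. I lower slightly and push the leaf over.

Request:
send_rows([
  [[4.6,0,0,0.2,0,0,0],[4.6,0,-0.8,0.2,0,0,0],[4.6,0,-1.6,0.2,0,0,0],[4.6,0,-2.4,0.2,0,0,0],[4.6,0,-3.0,0.2,0,0,0],[4.6,0,-3.5,0.2,0,0,0],[4.6,0,-4.0,0.2,0,0,0],[4.6,0,-4.3,0.2,0,0,0],[4.6,0,-4.3,0.2,0,0,0],[4.6,0,-4.3,0.2,0,0,0]],
])

```text
time_s: 3.7
ee_pos: [0.4853, -0.0961, 0.2018]
eef_rot: [1.0, 0.01, 0.0, 0.001]
contact_force: [-0.9, -6.8, 1.9]
gripper_width: 0.536
finger_force: 3.3
```

```bash
python3 - <<'E'
from workcell import monitor, optics
from h import *
s=monitor.sense(); print(s["ee_pos"],W2S(s["ee_pos"],(.58527,-.06182),.0198),s["contact_force"],s["gripper_width"])
a=optics.camera("side")["pixels"];b=optics.camera("wrist")["pixels"]
cv2.imwrite("pics/v3.png",np.hstack([cv2.resize(a[130:270,250:390],None,fx=2.8571,fy=2.8571),cv2.resize(b,(533,400))[:,66:466]]))
E
```

```text
[ 0.4852546  -0.09610127  0.20178053] [[-0.10067452 -0.03229438  0.20178053]] [-0.93401478 -6.77068369  1.88116712] 0.5361670273276308
```

View pics/v3.png

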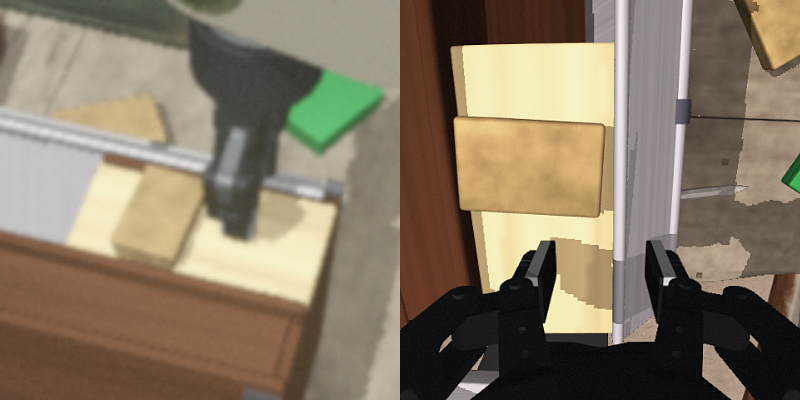

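Wrist panel: the leaf leans inward (rim at x≈620), the opening is dark beyond the ledge, and the tin at (530,165) is undisturbed with the left finger behind its middle. I estimate the flap at about 1.09 rad. I open 2 mm more and push the tin.

Request:
send_rows([
  [[4.6,0,-0.1,0,0,0,0],[4.6,0,-0.2,0,0,0,0],[4.6,0.6,-0.2,0,0,0,0],[4.6,1.2,-0.2,0,0,0,0],[4.6,1.6,-0.2,0,0,0,0],[4.6,2.0,-0.2,0,0,0,0],[4.6,2.5,-0.2,0,0,0,0],[4.6,3.0,-0.2,0,0,0,0],[4.6,3.5,-0.2,0,0,0,0],[4.6,4.0,-0.2,0,0,0,0]],
])

```text
time_s: 4.8
ee_pos: [0.5244, -0.093, 0.2018]
eef_rot: [1.0, 0.01, -0.001, 0.001]
contact_force: [-5.2, -4.7, 5.6]
gripper_width: 0.539
finger_force: 3.8
```

```bash
python3 - <<'E'
from workcell import monitor, optics
from h import *
s=monitor.sense(); print(s["ee_pos"],W2S(s["ee_pos"],(.58527,-.06182),.0198),s["contact_force"],s["gripper_width"])
a=optics.camera("side")["pixels"];b=optics.camera("wrist")["pixels"]
cv2.imwrite("pics/v4.png",np.hstack([cv2.resize(a[130:270,250:390],None,fx=2.8571,fy=2.8571),cv2.resize(b,(533,400))[:,66:466]]))
E
```

```text
[ 0.5244245  -0.09297575  0.20178336] [[-0.06145042 -0.02994498  0.20178336]] [-5.23458897 -4.69385109  5.62916318] 0.5386898693883035
```

View pics/v4.png

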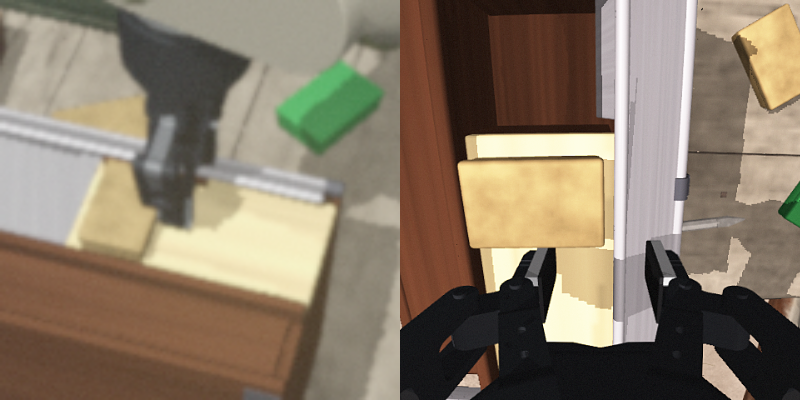

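The tin at (530,203) is being pushed squarely and the lid hangs open against the right side. I continue.

Request:
send_rows([
  [[4.6,0.6,0,0,0,0,0],[4.6,1.2,0,0,0,0,0],[4.6,1.8,0,0,0,0,0],[4.6,2.4,0,0,0,0,0],[4.6,3.0,0,0,0,0,0],[4.6,3.6,0,0,0,0,0],[4.6,4.2,0,0,0,0,0],[4.6,4.8,0,0,0,0,0],[4.6,5.4,0,0,0,0,0],[4.6,5.4,0,0,0,0,0]],
])

```text
time_s: 5.9
ee_pos: [0.5792, -0.0919, 0.2018]
eef_rot: [1.0, 0.01, 0.0, 0.001]
contact_force: [-0.4, -4.2, 4.0]
gripper_width: 0.538
finger_force: 3.3
```

```bash
python3 - <<'E'
from workcell import monitor, optics
from h import *
s=monitor.sense(); print(s["ee_pos"],W2S(s["ee_pos"],(.58527,-.06182),.0198),s["contact_force"],s["gripper_width"])
a=optics.camera("side")["pixels"];b=optics.camera("wrist")["pixels"]
cv2.imwrite("pics/v5.png",np.hstack([cv2.resize(a[130:270,250:390],None,fx=2.8571,fy=2.8571),cv2.resize(b,(533,400))[:,66:466]]))
E
```

```text
[ 0.57915713 -0.09186679  0.20175923] [[-0.00670656 -0.02991987  0.20175923]] [-0.40939289 -4.17485508  4.00392067] 0.5383423977690545
```

View pics/v5.png

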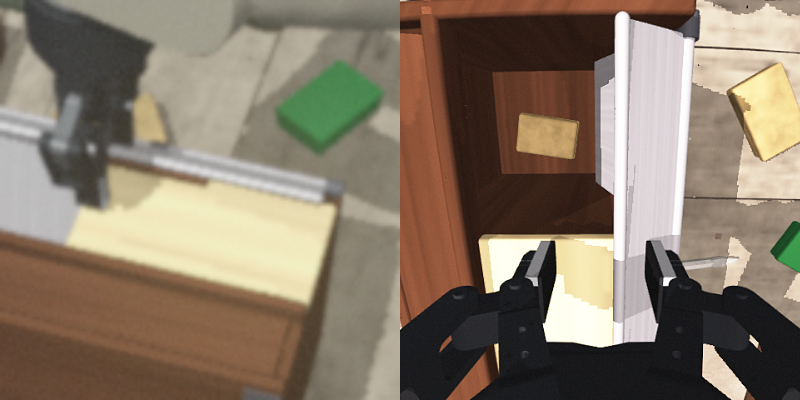

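The tin lies flat on the safe's floor at (547,137). I back up, let the leaf close slowly, and rise.

Request:
send_rows([
  [[4.6,-2,0,0,0,0,0],[4.6,-4,0,0,0,0,0],[4.6,-6,0,0,0,0,0],[4.6,-8,0,0,0,0,0],[4.6,-9.4,0,0,0,0,0],[4.6,-9.4,0.8,0,0,0,0],[4.6,-9.4,1.8,0,0,0,0],[4.6,-9.4,2.8,0,0,0,0],[4.6,-9.4,3.8,0,0,0,0],[4.6,-9.4,4.6,0,0,0,0]],
])

```text
time_s: 7.0
ee_pos: [0.4858, -0.1402, 0.2008]
eef_rot: [1.0, 0.01, -0.001, -0.001]
contact_force: [0.1, 0.1, -0.6]
gripper_width: 0.541
finger_force: 0.0
```

Request:
send_rows([
  [[4.6,0,0,0,0,0,0],[4.6,0,0,-1.5,0,0,0],[4.6,0,0,-4,0,0,0],[4.6,0,0,-7,0,0,0],[4.6,0,0,-10,0,0,0],[4.6,0,0,-13,0,0,0],[4.6,-1,4,-14,0,0,0],[4.6,-2,8,-14,0,0,0],[4.6,-3,12,-14,0,0,0],[4.6,-3,12,-14,0,0,0]],
])

```text
time_s: 8.0
ee_pos: [0.4573, -0.2637, 0.3403]
eef_rot: [1.0, 0.008, -0.001, -0.0]
contact_force: [0.7, 0.3, -0.9]
gripper_width: 0.542
finger_force: 0.0
```

```bash
python3 - <<'E'
from workcell import monitor, optics
from h import *
s=monitor.sense(); print(s["time_s"],s["ee_pos"],s["contact_force"])
a=optics.camera("side")["pixels"];b=optics.camera("top")["pixels"]
cv2.imwrite("pics/v6.png",np.hstack([cv2.resize(a[110:310,190:390],None,fx=2,fy=2),cv2.resize(b[130:330,180:380],None,fx=2,fy=2)]))
E
```

```text
8.0 [ 0.45731416 -0.26371983  0.34032774] [ 0.68231928  0.26120108 -0.93529113]
```

View pics/v6.png

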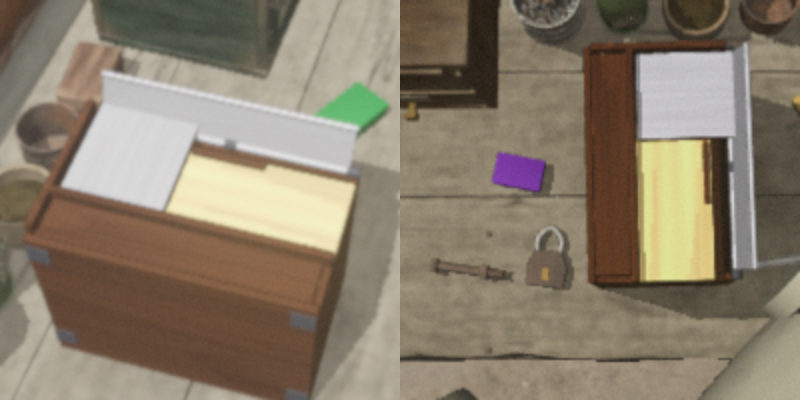

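The flap is shut, the ledge is empty, and the padlock and bolt are where they were. The arm is clear.

```bash
python3 -c "
from workcell import finish_job
print(finish_job())"
```

```text
the job is handed in; nothing more can be done
None
```

I pushed the tin off the ledge into the safe while holding the flap open, the flap closed itself on release, and I handed the job in at about 8 s; no verdict came back.

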